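# Close the dry-storage canister of a pyrite specimen

### The arm

A 7-joint arm with a two-finger parallel gripper is mounted at the origin on the work surface. World frame = base frame: x ahead of the robot, y to its left, z up, the work surface at z = 0. Lengths are in m, angles in degrees, forces in N, time in s.
With the tool pointing down it reaches from about 0.425 to 0.875 m from the base axis. Payload 4.7 kg.
Tool frame: the origin (TCP) lies between the finger pads, 19 mm behind the fingertips; this is the grasp point; z points along the fingers, y is the line along which they close (so a half turn about z gives the same grasp; the last joint's range is limited). The gripper opens to 87 mm and grips with 3 to 60 N. Pads are 19 mm wide; open, the fingers measure 117 mm over their backs; the gripper's body (75 mm by 190 mm) begins 51 mm behind the grasp point.
Start: joints at [-72.359, 18.392, -4.016, 83.108, 1.295, 78.541, -3.26], TCP at [0.188, 0.622, 0.241] pointing down, gripper open.
Joint ranges: [-163.93, 163.93], [-17.29, 119.83], [-79.2, 71.16], [3.27, 140.29], [-89.18, 269.18], [5.43, 117.66], [-154.24, 154.24]. Speed limits (degrees/s): [147.25, 147.25, 180, 180, 180, 180, 180].

### API

Orientations are given as [roll, pitch, yaw] about the fixed x, y, z axes, in that order (R = Rz(yaw) Ry(pitch) Rx(roll)).
In Python, from cell import env gives the robot as it stands.
- The arm moves only by the tool jog_arm, never from a script. Its argument "motion" is a list that holds one entry, the list of rows, each a list of 7 numbers: the shift along the tool's x, y, z in units of 0.1 m (1.0 is 0.1 m), then the turn, a rotation vector about the tool's x, y, z in units of 180 degrees (1.0 is 180 degrees), then the closure, from 0 (fully open) to 1 (shut). A call has 1 to 5 rows; each row is the pose to reach, as a shift and turn from the pose commanded when the call began, along the tool's axes at that moment, turning the shorter way round; what a row does not reach only later rows make up. A row lasts 1/10 s, in which the tool goes at most 50 mm and 8.59 degrees, less where a joint would pass 70% of its speed; a pose out of reach is approached as far as the arm can. A call with a number of a shift or a turn outside -1 to 1 is refused whole. A call with a gripper value outside its range is refused whole. The fingers move at their own pace and stop on an object; "grip_force" is the grip in N (left out, the last holds). Time passes only in rows, so rows that repeat a pose let the fingers close. It gives the time, the measured TCP pose, the force, the opening and the grip force at its end, in the units of the state.
- env.get_obs(): the state, without advancing time (a new reading comes with each control period).
- env.read_camera(name): name is "scene" or "top" or "wrist"; returns (picture, depth): 420x560x3 uint8, red, green, blue; 420x560 float32, m along the optical axis (not along the pixel's ray), 0 where there is no reading.
- env.camera_info(name): a dict with "camera_matrix" (3x3 intrinsics, pixels), "k1" (the pictures are not rectified: a ray, as slopes to the right and down, at radius r is drawn at 1 + k1 r^2 times it, then the intrinsics apply), "origin" and "orientation" of the camera in the world; the wrist camera has in their place "mount" (4x4, takes a point from camera to tool coordinates, whose origin is the TCP and whose axes are the flange's). Camera axes: x right, y down, z forward; pixel columns grow to the right and rows downward; lengths in m; the calibration is good to about 2 mm. A picture is of the moment at which its call begins: read the wrist's pose just before it. camera_info takes no time and is no camera call.
- env.sign_off(): hands the job in; it is judged then, once.
The state is a dict: "time_s": time; "qpos": joint angles; "joint_velocities": joint speeds; "effort": joint torques, N m; "tool_pos": TCP position; "tool_rot": TCP orientation; "force": force on the tool from outside, world axes, zero at the start; "wrist_torque": the same for the moment, N m; "grip_width": finger opening in m; "grasp_force": force on a finger pad.
Only numpy, scipy, OpenCV 4.12 (cv2) and the standard library are available. Lean on these libraries where they do the work, as an engineer would, in place of code of your own. Each camera call takes 0.05 s, during which the arm holds its last target. There are 200 camera calls.

### The job

In the mineral store, one of the two specimen canisters has its screw lid only perched, standing high, on the thread. Turn that lid backward (anticlockwise from above) until it drops a step into the start of the thread, then screw it forward (clockwise) until it is fully home with its bar handle in line with the steel foot bar, and let go. Leave the canister that is already closed and the two specimen trays alone.

Things in the scene. Friction and masses are not known exactly. Their poses are not given: they have to be found in the camera images.
- lid: Aluminium screw lid, 83 mm across, 28 mm tall plus handle, 0.1 to 0.2 kg. Origin: centre of its lower rim; z up. 'Angle' below is its yaw minus the canister's, positive anticlockwise from above. At the start it stands on the flat top of the thread: angle 12 to 34 degrees, origin 76 mm above the canister's. Turned straight forward it jams at a stop, 12 mm too high.
- handle (a point): Grip point, 51 mm above the lid's origin, in the black bar handle on the lid: 60 mm long along the lid's x axis, 16 mm wide along its y, from 28 to 62 mm above the lid's origin. Grip it from above across its width, TCP at this point.
- thread_start (a point): On the canister's axis, 68.7 mm above its origin: where the lid's origin comes to lie after the drop. Turned backward, the lid comes free at an angle of about 54 degrees and falls some 7 mm; if held, lower it with the gripper or slacken the grip. A stop ends the backward turn at about 69 degrees, so aim for 61.
- thread_home (a point): On the canister's axis, 64 mm above its origin: where the lid's origin lies fully home. From the drop the lid turned forward sinks evenly, 0.08 mm per degree, to be home at angle 0; a stop ends the turn near -1 degree. Follow it down with the gripper. Play in the thread: 1 mm in height, 1.5 mm sideways.
- canister: The canister to close: clear round body 76 mm across with brassy crystals, white neck up to 87 mm. Origin: on the bench under its centre; z up. Immovable on a dark steel foot bar 150 mm long along its x axis, 36 wide, 8 high, with a round screw head near each end. Lid home: handle parallel to the foot bar, handle top 126 mm above the bench (138 mm at the start).
- closed_canister: The other canister, alike, already closed: its lid is fully home, handle parallel to its foot bar, top at 126 mm. Immovable; not to be touched. Origin: on the bench under its centre.
- ore_tray: Bystander: cardboard tray, 110 x 85 mm, with grey and brassy ore, up to about 45 mm high; loose, origin under its centre. Not to be moved.
- quartz_tray: Bystander: dark brown tray, 85 x 85 mm, with white crystals, up to about 45 mm high; loose, origin under its centre. Not to be moved.

How it is judged:
By the outcome, as a careful person would: the job done as asked, in the order asked, and still so for the second after the job is handed in, with the robot touching nothing.
It also fails if it takes over 38 s, if anything falls off the work surface, if the arm or the gripper's body presses on something with over 40 N, if the wrist force passes 120 N, or if a joint passes its speed limit or range.

## Working session

There is one attempt and no reset: what is moved stays moved. The work goes in short steps, Python scripts to look and compute and a tool call to move; the robot and the scene stay as the last step left them, time stands still between calls to the robot, and variables do not carry over. Pictures are saved under pics/ and viewed, at most 10 in all, crops included, and the job is handed in when it is done.

Besides the shell and the picture viewer there is one more tool, called as name(argument=value, ...) on one line, values as JSON. jog_arm: Moves the arm, as the interface text tells. Shifts and turns lie within -1 to 1; 1 stands for 0.1 m of shift or 180 degrees of turn. Its arguments: {"type":"object","properties":{"motion":{"type":"array","items":{"type":"array","items":{"type":"array","items":{"type":"number"}}}},"grip_force":{"type":"number"}},"required":["motion"]}

```bash
mkdir -p pics; ls; python3 - <<'E'
from cell import env
import cv2,numpy as np
o=env.get_obs();print(o)
for n in["top","scene"]:
    p,d=env.read_camera(n);cv2.imwrite(f"pics/{n}0.png",p[:,:,::-1]);np.save(f"{n}0.npy",d);print(env.camera_info(n))
print(env.camera_info("wrist"))
E
```

```text
pics
{'time_s': 0.0, 'qpos': array([-72.3552531 ,  18.43976742,  -4.01610828,  83.17665523,
         1.29662498,  78.53868461,  -3.26088718]), 'joint_velocities': array([-0.0091696 , -0.00174939, -0.02412356, -0.07412284,  0.10127325,
       -0.08002564, -0.00801288]), 'effort': array([ 9.40347900e-05, -4.91272581e+01, -4.03944310e-01, -3.12539828e+01,
       -6.40263199e-02,  4.35084407e-02,  1.66211571e-04]), 'tool_pos': array([0.18817078, 0.62162412, 0.24013817]), 'tool_rot': array([-1.79890229e+02,  7.13411849e-03,  1.63165033e+02]), 'force': array([1.13809384, 0.07517603, 0.07953364]), 'wrist_torque': array([-0.02898954,  0.02274619,  0.01056235]), 'grasp_force': 0.0, 'grip_width': 0.08714428075528319}
{'camera_matrix': array([[518.70355519,   0.        , 286.7991696 ],
       [  0.        , 518.70355519, 210.35260633],
       [  0.        ,   0.        ,   1.        ]]), 'k1': -0.1508364259174205, 'origin': array([ 0.48123394, -0.01543999,  1.11000276]), 'orientation': array([-175.29981952,    0.17818303,  -91.61754293])}
{'camera_matrix': array([[424.8182139 ,   0.        , 280.68619054],
       [  0.        , 424.8182139 , 208.26938147],
       [  0.        ,   0.        ,   1.        ]]), 'k1': 0.0030331421396387497, 'origin': array([ 0.85007536, -0.39461634,  0.68557155]), 'orientation': array([-142.54075381,    0.33711329,   34.85732196])}
{'camera_matrix': array([[317.2546313 ,   0.        , 280.64113653],
       [  0.        , 317.2546313 , 212.2679954 ],
       [  0.        ,   0.        ,   1.        ]]), 'k1': -0.03429120175247971, 'mount': array([[-9.34879055e-04, -9.65077050e-01, -2.61964526e-01,
         7.02144576e-02],
       [ 9.99999352e-01, -7.32106788e-04, -8.71640883e-04,
         3.25483622e-04],
       [ 6.49414604e-04, -2.61965171e-01,  9.65077110e-01,
        -1.43601968e-01],
       [ 0.00000000e+00,  0.00000000e+00,  0.00000000e+00,
         1.00000000e+00]])}
```

View pics/top0.png

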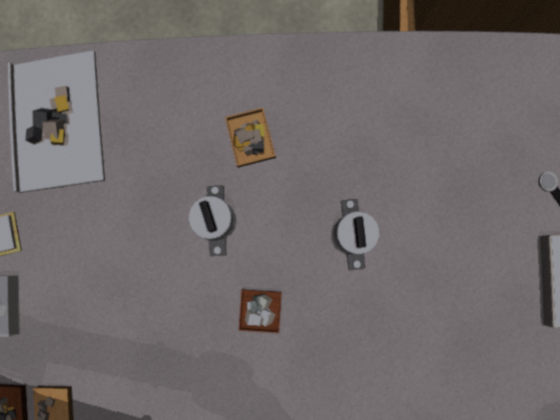

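View pics/scene0.png

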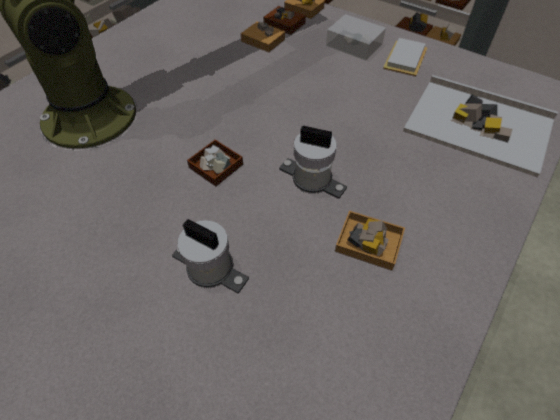

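The top view shows the perched lid at about (210,217): handle from (203,203) to (213,229), skewed to the foot bar screws at (215,190) and (218,250). The canister at (358,232) is closed. The scene view shows the perched lid at (314,160), with its handle around (316,137).

```bash
cat > h.py <<'E'
import cv2,numpy as np
from cell import env
from scipy.spatial.transform import Rotation as R
def pose(n,obs=None):
    c=env.camera_info(n)
    if n=="wrist":
        T=np.eye(4);T[:3,:3]=R.from_euler("xyz",obs["tool_rot"],degrees=True).as_matrix();T[:3,3]=obs["tool_pos"]
        T=T@c["mount"]
    else:
        T=np.eye(4);T[:3,:3]=R.from_euler("xyz",c["orientation"],degrees=True).as_matrix();T[:3,3]=c["origin"]
    return c,T
def rays(n,uv,obs=None):
    c,T=pose(n,obs)
    s=cv2.undistortPoints(np.float64(uv).reshape(-1,1,2),c["camera_matrix"],np.array([c["k1"],0,0,0,0.]))[:,0]
    return T[:3,3],np.c_[s,np.ones(len(s))]@T[:3,:3].T   # scaled so depth=1
def at_z(n,uv,z,obs=None):
    o,d=rays(n,uv,obs);return o+d*((z-o[2])/d[:,2])[:,None]
def cloud(n,d,obs=None):
    v,u=np.mgrid[:420,:560];o,r=rays(n,np.c_[u.ravel(),v.ravel()],obs)
    return (o+r*d.reshape(-1,1)).reshape(420,560,3)
def rect(pts):
    (c,s,a)=cv2.minAreaRect(np.float32(pts*1000));
    if s[0]<s[1]: a+=90;s=s[::-1]
    return np.array(c)/1000,s,(a+90)%180-90
E
python3 - <<'E'
from h import *
for n,b in [("top",(185,180,240,260)),("top",(335,195,385,275)),("scene",(285,115,345,190)),("scene",(170,210,250,290))]:
    d=np.load(n+"0.npy");p=cv2.imread(f"pics/{n}0.png");P=cloud(n,d)
    s=np.s_[b[1]:b[3],b[0]:b[2]];Q=P[s].reshape(-1,3);C=p[s].reshape(-1,3).max(1)
    print(n,b,"zmax",np.sort(Q[:,2])[-40::8].round(4))
    zt=np.percentile(Q[:,2],99.0)
    H=Q[(Q[:,2]>zt-.012)&(C<60)];print("handle",len(H),H.mean(0).round(4),rect(H[:,:2]))
for uv,z in [([(215,190),(218,250)],.011),([(350,204),(357,264)],.011)]:
    w=at_z("top",uv,z);e=w[0]-w[1];print(w.mean(0),np.degrees(np.arctan2(e[1],e[0])),np.linalg.norm(e))
uv=[(288,162),(340,188)];w=at_z("scene",uv,.011);e=w[0]-w[1];print(w.mean(0),np.degrees(np.arctan2(e[1],e[0])),np.linalg.norm(e))
E
```

```text
top (185, 180, 240, 260) zmax [0.1404 0.1412 1.11   1.11   1.11  ]
handle 254 [0.5538 0.1331 0.1484] (array([0.5161524 , 0.07655855]), (191.96205139160156, 43.389984130859375), 56.47875213623047)
top (335, 195, 385, 275) zmax [0.128  0.1281 0.1287 0.1298 1.11  ]
handle 242 [ 0.5175 -0.1519  0.1253] (array([ 0.51768097, -0.15247461]), (56.09437561035156, 15.128055572509766), 4.6465983390808105)
scene (285, 115, 345, 190) zmax [0.1387 0.1389 0.1392 0.1399 0.6856]
handle 295 [0.5594 0.1324 0.1372] (array([ 0.71258215, -0.11618741]), (618.4302978515625, 57.02915954589844), -58.4503173828125)
scene (170, 210, 250, 290) zmax [0.1283 0.6856 0.6856 0.6856 0.6856]
handle 381 [ 0.5255 -0.1583  0.132 ] (array([ 0.68004291, -0.25812897]), (433.8285217285156, 44.185306549072266), -32.93898010253906)
[0.55559523 0.13574328 0.011     ] 1.8493314462494823 0.1283240337840357
[ 0.51747262 -0.15476146  0.011     ] 4.568333441052557 0.12826078844082514
[0.55712969 0.14061821 0.011     ] 179.94368418079242 0.13055606922270144
```

```bash
cat >> h.py <<'E'
def row(pos,yaw,p1,y1):
    "row from commanded pose (tool straight down, yaw) to p1,y1"
    A=R.from_euler("xyz",[180,0,yaw],degrees=True)
    s=A.inv().apply(np.array(p1)-pos)/.1
    dy=(y1-yaw+180)%360-180
    return s.round(4),round(-dy/180,4)
E
python3 - <<'E'
from h import *
for n,b in [("top",(185,180,240,260)),("scene",(285,115,345,190))]:
    d=np.load(n+"0.npy");p=cv2.imread(f"pics/{n}0.png");P=cloud(n,d)
    s=np.s_[b[1]:b[3],b[0]:b[2]];Q=P[s].reshape(-1,3);C=p[s].reshape(-1,3).max(1)
    H=Q[(Q[:,2]>.13)&(Q[:,2]<.16)&(C<60)];print("handle",len(H),H.mean(0).round(4),rect(H[:,:2]))
p0=np.array([.1882,.6216,.2401]);y0=163.17;p1=np.array([.555,.134,.25]);y1=20
for k in range(6):
    a=p0+(p1-p0)*k/6;b=p0+(p1-p0)*(k+1)/6
    print(*row(a,y0+(y1-y0)*k/6,b,y0+(y1-y0)*(k+1)/6))
E
```

```text
handle 246 [0.5549 0.1351 0.1371] (array([0.55498926, 0.13512648]), (59.23259353637695, 15.122991561889648), 16.960865020751953)
handle 254 [0.5584 0.1348 0.1364] (array([0.55735516, 0.13675127]), (58.64962387084961, 16.896387100219727), 17.184045791625977)
[-0.8204 -0.6009 -0.0165] 0.1326
[-0.9934 -0.2176 -0.0165] 0.1326
[-0.9965  0.2028 -0.0165] 0.1326
[-0.8293  0.5886 -0.0165] 0.1326
[-0.5203  0.8738 -0.0165] 0.1326
[-0.1223  1.0095 -0.0165] 0.1326
```

jog_arm(motion=[[[-0.273, -0.2, -0.005, 0, 0, 0.044, 0], [-0.547, -0.4, -0.011, 0, 0, 0.088, 0], [-0.82, -0.601, -0.016, 0, 0, 0.133, 0]]])

```text
time_s: 0.4
tool_pos: [0.2498, 0.5397, 0.2422]
tool_rot: [-179.9, 0.0, 138.9]
force: [1.2, 0.6, -0.4]
grip_width: 0.0868
grasp_force: 0.0
```

jog_arm(motion=[[[-0.331, -0.073, -0.005, 0, 0, 0.044, 0], [-0.662, -0.145, -0.011, 0, 0, 0.088, 0], [-0.993, -0.218, -0.016, 0, 0, 0.133, 0]]])

```text
time_s: 0.7
tool_pos: [0.3109, 0.4581, 0.2441]
tool_rot: [-180.0, 0.0, 115.0]
force: [-0.5, 0.7, -0.1]
grip_width: 0.087
grasp_force: 0.0
```

jog_arm(motion=[[[-0.332, 0.068, -0.005, 0, 0, 0.044, 0], [-0.664, 0.135, -0.011, 0, 0, 0.088, 0], [-0.997, 0.203, -0.016, 0, 0, 0.133, 0]]])

```text
time_s: 1.0
tool_pos: [0.3717, 0.3766, 0.2457]
tool_rot: [-180.0, 0.0, 91.0]
force: [-0.2, 0.6, 0.2]
grip_width: 0.0869
grasp_force: 0.0
```

jog_arm(motion=[[[-0.276, 0.196, -0.005, 0, 0, 0.044, 0], [-0.553, 0.392, -0.011, 0, 0, 0.088, 0], [-0.829, 0.589, -0.016, 0, 0, 0.133, 0]]])

```text
time_s: 1.3
tool_pos: [0.4325, 0.2952, 0.2474]
tool_rot: [-180.0, 0.0, 67.1]
force: [-0.2, 0.7, -0.4]
grip_width: 0.087
grasp_force: 0.0
```

jog_arm(motion=[[[-0.173, 0.291, -0.005, 0, 0, 0.044, 0], [-0.347, 0.583, -0.011, 0, 0, 0.088, 0], [-0.52, 0.874, -0.016, 0, 0, 0.133, 0]]])

```text
time_s: 1.6
tool_pos: [0.4932, 0.2137, 0.249]
tool_rot: [-180.0, 0.0, 43.1]
force: [0.1, 0.4, -0.3]
grip_width: 0.0871
grasp_force: 0.0
```

jog_arm(motion=[[[-0.041, 0.333, -0.005, 0, 0, 0.044, 0], [-0.082, 0.667, -0.011, 0, 0, 0.088, 0], [-0.122, 1.0, -0.016, 0, 0, 0.133, 0], [-0.122, 1.0, -0.016, 0, 0, 0.133, 0]]])

```text
time_s: 2.0
tool_pos: [0.5549, 0.128, 0.2508]
tool_rot: [179.8, -0.0, 18.9]
force: [0.1, -0.4, -0.1]
grip_width: 0.0868
grasp_force: 0.0
```

```bash
python3 - <<'E'
from h import *
o=env.get_obs();print(o["time_s"],o["tool_pos"],o["tool_rot"],o["qpos"].round(1),o["force"])
p,d=env.read_camera("wrist");cv2.imwrite("pics/w0.png",p[:,:,::-1]);np.savez("w0.npz",d=d,pos=o["tool_pos"],rot=o["tool_rot"])
P=cloud("wrist",d,dict(tool_pos=o["tool_pos"],tool_rot=o["tool_rot"]))
Q=P.reshape(-1,3);C=p.reshape(-1,3).max(1)
m=(Q[:,2]>.125)&(Q[:,2]<.16)&(C<60)&(np.hypot(Q[:,0]-.555,Q[:,1]-.135)<.05)
print(m.sum(),np.median(Q[m,2]),rect(Q[m,:2]))
E
```

```text
2.0 [0.55492619 0.1280113  0.25075427] [ 1.79796702e+02 -1.13117958e-02  1.89036944e+01] [-42.8   8.6  30.2  95.2  -4.2  77.3 -83.1] [ 0.05235521 -0.42459038 -0.05960051]
1212 0.1377455590639497 (array([0.55705725, 0.13817517]), (58.41587829589844, 14.762556076049805), 16.499889373779297)
```

View pics/w0.png

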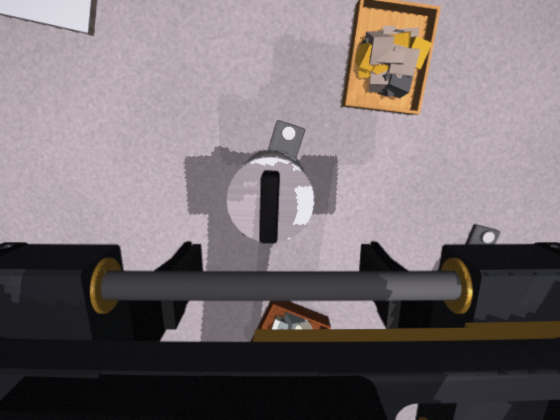

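The wrist view shows the lid disc at about (270,200), with the black handle from (270,172) to (268,242) and the far foot screw at (288,132). The near screw is hidden by the gripper, so I'll shift back for a second view that shows both.

jog_arm(motion=[[[-0.25, 0, 0, 0, 0, 0, 0], [-0.5, 0, 0, 0, 0, 0, 0], [-0.5, 0, 0, 0, 0, 0, 0]]])

```text
time_s: 2.35
tool_pos: [0.5028, 0.1177, 0.2506]
tool_rot: [-179.9, 0.1, 19.7]
force: [-0.2, 0.2, 0.9]
grip_width: 0.0869
grasp_force: 0.0
```

```bash
python3 - <<'E'
from h import *
o=env.get_obs();print(o["time_s"],o["tool_pos"],o["tool_rot"])
p,d=env.read_camera("wrist");cv2.imwrite("pics/w1.png",p[:,:,::-1]);np.savez("w1.npz",d=d,pos=o["tool_pos"],rot=o["tool_rot"])
for n,o in (("w0",np.load("w0.npz")),("w1",np.load("w1.npz"))):
    o=dict(d=o["d"],tool_pos=o["pos"],tool_rot=o["rot"]);p=cv2.imread(f"pics/{n}.png")
    P=cloud("wrist",o["d"],o);Q=P.reshape(-1,3);C=p.reshape(-1,3);r=np.hypot(Q[:,0]-.556,Q[:,1]-.137)
    m=(Q[:,2]>.13)&(Q[:,2]<.15)&(C.max(1)<60)&(r<.05)
    uv=np.argwhere(m.reshape(420,560)).mean(0)[::-1];print(n,m.sum(),Q[m,2].mean(),rect(Q[m,:2]),"px",uv)
    m=(Q[:,2]>.094)&(Q[:,2]<.112)&(r<.06)&(C.max(1)>110);print("lid",m.sum(),np.median(Q[m,2]),cv2.minEnclosingCircle(np.float32(Q[m,:2])))
    b=(P[:,:,2]>.003)&(P[:,:,2]<.013)&(np.hypot(P[:,:,0]-.556,P[:,:,1]-.137)<.085)
    b&=(p.max(2)<75);ys,xs=np.nonzero(b);print("bar",rect(P[b][:,:2]) if b.sum()>10 else 0)
    S=(P[:,:,2]<.02)&(np.hypot(P[:,:,0]-.556,P[:,:,1]-.137)<.08)&(np.hypot(P[:,:,0]-.556,P[:,:,1]-.137)>.05)&(p.min(2)>170)
    k,l,st,ce=cv2.connectedComponentsWithStats(S.astype(np.uint8))
    ce=[c for c,s in zip(ce[1:],st[1:]) if s[4]>20];print("screws px",ce)
    if ce: w=at_z("wrist",ce,.011,o);print(w)
    if len(ce)==2:e=w[0]-w[1];print(w.mean(0),np.degrees(np.arctan2(e[1],e[0])),np.linalg.norm(e))
# triangulate handle centroid
E
```

```text
2.35 [0.5028148  0.1176507  0.25055276] [-1.79891307e+02  1.08602475e-01  1.96902488e+01]
w0 1200 0.1376441104363518 (array([0.55705627, 0.13816553]), (58.415863037109375, 14.762543678283691), 16.500240325927734) px [268.87416667 207.75166667]
lid 4576 0.10394295695558128 ((0.5562835931777954, 0.13827762007713318), 0.04170534387230873)
bar (array([0.58917188, 0.14253572]), (63.66377639770508, 15.113229751586914), -80.76772785186768)
screws px [array([288.2238806 , 132.87313433]), array([309.71428571, 220.14285714]), array([303.52941176, 232.02941176])]
[[0.62045462 0.13924864 0.011     ]
 [0.52827076 0.07847369 0.011     ]
 [0.51093563 0.0804843  0.011     ]]
w1 1310 0.13783990283341335 (array([0.55626227, 0.13803862]), (58.22378921508789, 14.7000093460083), 17.1838321685791) px [278.5740458  145.49847328]
lid 5249 0.10398331278776973 ((0.5566455125808716, 0.13816003501415253), 0.04189092665910721)
bar (array([0.48978766, 0.13632072]), (35.047943115234375, 15.203926086425781), -87.93312954902649)
screws px [array([297.56944444,  84.54861111]), array([263.71875,  82.34375]), array([252.47916667,  86.35416667]), array([242.09090909,  91.87272727]), array([217.11627907, 136.53488372])]
[[0.6210868  0.13912999 0.011     ]
 [0.61041931 0.17604328 0.011     ]
 [0.60209048 0.1866808  0.011     ]
 [0.59249667 0.19596999 0.011     ]
 [0.53528108 0.20838019 0.011     ]]
```

View pics/w1.png

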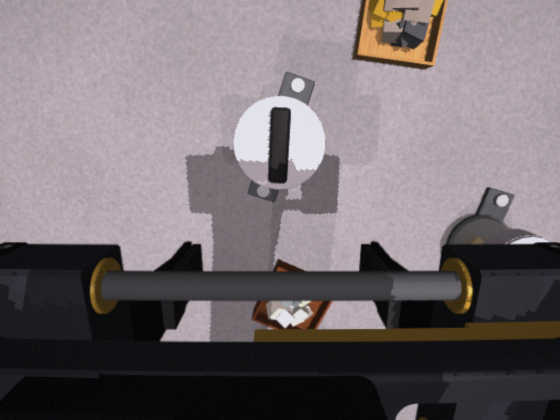

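The second wrist view shows both foot screws, at (298,85) and (263,190), and the handle from (281,110) to (277,182).

```bash
python3 - <<'E'
from h import *
n0,n1=np.load("w0.npz"),np.load("w1.npz");a=dict(tool_pos=n0["pos"],tool_rot=n0["rot"]);b=dict(tool_pos=n1["pos"],tool_rot=n1["rot"])
w=at_z("wrist",[(297.6,84.5),(263,190)],.011,b);e=w[0]-w[1];print(w.mean(0),np.degrees(np.arctan2(e[1],e[0])),np.linalg.norm(e))
def tri(u,v):
    o1,d1=rays("wrist",[u],a);o2,d2=rays("wrist",[v],b);s=np.linalg.lstsq(np.c_[d1[0],-d2[0]],o2-o1,rcond=None)[0]
    return o1+s[0]*d1[0],o2+s[1]*d2[0]
print("handle",*tri((268.9,207.7),(278.6,145.5)))
print("screw",*tri((288.2,132.9),(297.6,84.5)))
# lower handle end via scene/top check; commanded pose estimate -> target
o=env.get_obs();print(o["tool_pos"],o["tool_rot"])
y=19.9
print(row(o["tool_pos"],o["tool_rot"][2],[.5566,.1381,.2],17),row(o["tool_pos"],o["tool_rot"][2],[.5566,.1381,.127],17))
E
```

```text
[0.55695558 0.13791452 0.011     ] 1.0718075857657445 0.12840591006596855
handle [0.55610527 0.13811341 0.12757358] [0.55610751 0.13810188 0.1275736 ]
screw [0.62044394 0.13942321 0.01593108] [0.62049612 0.13914607 0.01593968]
[0.50423694 0.11837889 0.25088399] [-1.79900722e+02 -8.58590931e-03  1.97030060e+01]
(array([ 0.5595, -0.0091,  0.5088]), np.float64(0.015)) (array([ 0.5595, -0.0091,  1.2388]), np.float64(0.015))
```

jog_arm(motion=[[[0.4, -0.007, 0.2, 0, 0, 0.015, 0], [0.56, -0.009, 0.5, 0, 0, 0.015, 0], [0.56, -0.009, 0.85, 0, 0, 0.015, 0], [0.56, -0.009, 1.0, 0, 0, 0.015, 0], [0.56, -0.009, 1.0, 0, 0, 0.015, 0]]])

```text
time_s: 2.9
tool_pos: [0.5564, 0.1372, 0.1483]
tool_rot: [180.0, 0.3, 16.9]
force: [-0.0, 0.5, -0.1]
grip_width: 0.0871
grasp_force: 0.0
```

jog_arm(motion=[[[0, 0, 0.1, 0, 0, 0, 0.3], [0, 0, 0.24, 0, 0, 0, 0.4], [0, 0, 0.24, 0, 0, 0, 0.5]]])

```text
time_s: 3.2
tool_pos: [0.5572, 0.1368, 0.1258]
tool_rot: [-180.0, 0.1, 16.8]
force: [-0.2, 0.0, -0.8]
grip_width: 0.0704
grasp_force: 0.0
```

```bash
python3 -c "
from h import *
o=env.get_obs();print(o)
print(row(o['tool_pos'],o['tool_rot'][2],[.5566,.1381,.127],17))"
```

```text
{'time_s': 3.2, 'qpos': array([-42.08577898,  15.19209473,  29.65332901, 103.1670489 ,
        -8.31129848,  63.89234886, -82.77774664]), 'joint_velocities': array([-0.14273588, -0.72670896,  0.285774  , -1.05864486,  0.43981171,
        1.27511799, -0.49910847]), 'effort': array([  0.16974062, -38.99781704,   4.46489364, -29.20996785,
        -0.06564021,  -0.38150975,   0.04380227]), 'tool_pos': array([0.55721762, 0.13678404, 0.12576461]), 'tool_rot': array([-1.79985378e+02,  9.59356773e-02,  1.68320747e+01]), 'force': array([-0.2080797 ,  0.01238124, -0.76968861]), 'wrist_torque': array([-0.02613909,  0.11932117, -0.03058628]), 'grasp_force': 0.0, 'grip_width': 0.0703888201745576}
(array([-0.0021, -0.0144, -0.0124]), np.float64(-0.0009))
```

jog_arm(motion=[[[-0.002, -0.013, -0.01, 0, 0, 0, 1], [-0.002, -0.013, -0.01, 0, 0, 0, 1], [-0.002, -0.013, -0.01, 0, 0, 0, 1], [-0.002, -0.013, -0.01, 0, 0, 0, 1], [-0.002, -0.013, -0.01, 0, 0, 0, 1]]], grip_force=20)

```text
time_s: 3.7
tool_pos: [0.5577, 0.1381, 0.1282]
tool_rot: [-180.0, -0.0, 16.8]
force: [0.1, 0.0, -0.4]
grip_width: 0.031
grasp_force: 0.0
```

jog_arm(motion=[[[0, 0, 0, 0, 0, 0, 1], [0, 0, 0, 0, 0, 0, 1], [0, 0, 0, 0, 0, 0, 1]]])

```text
time_s: 4.0
tool_pos: [0.5576, 0.1383, 0.1279]
tool_rot: [-180.0, -0.0, 16.8]
force: [0.3, -0.1, 0.3]
grip_width: 0.0161
grasp_force: 20.0
```

jog_arm(motion=[[[0, 0, 0, 0, 0, -0.035, 1], [0, 0, 0, 0, 0, -0.07, 1], [0, 0, 0, 0, 0, -0.105, 1], [0, 0, 0, 0, 0, -0.14, 1], [0, 0, 0, 0, 0, -0.14, 1]]])

```text
time_s: 4.5
tool_pos: [0.5576, 0.138, 0.1279]
tool_rot: [-180.0, -0.0, 42.0]
force: [0.4, 0.3, 0.4]
grip_width: 0.016
grasp_force: 20.0
```

jog_arm(motion=[[[0, 0, 0, 0, 0, -0.035, 1], [0, 0, 0, 0, 0, -0.07, 1], [0, 0, 0, 0, 0, -0.1, 1], [0, 0, 0, 0, 0, -0.111, 1], [0, 0, 0, 0, 0, -0.111, 1]]])

```text
time_s: 5.0
tool_pos: [0.557, 0.1381, 0.1273]
tool_rot: [-179.9, 0.0, 61.9]
force: [-0.0, 0.4, -1.2]
grip_width: 0.0157
grasp_force: 20.0
```

jog_arm(motion=[[[0, 0, 0.02, 0, 0, 0, 1], [0, 0, 0.04, 0, 0, 0, 1], [0, 0, 0.04, 0, 0, 0, 1]]])

```text
time_s: 5.3
tool_pos: [0.5572, 0.1382, 0.1233]
tool_rot: [-180.0, 0.0, 62.0]
force: [-0.5, 1.3, -1.7]
grip_width: 0.016
grasp_force: 20.0
```

jog_arm(motion=[[[0, 0, 0.02, 0, 0, 0, 1], [0, 0, 0.035, 0, 0, 0, 1], [0, 0, 0.035, 0, 0, 0, 1], [0, 0, 0.035, 0, 0, 0, 1]]])

```text
time_s: 5.7
tool_pos: [0.5575, 0.1383, 0.1206]
tool_rot: [-180.0, -0.0, 62.0]
force: [-1.5, 1.7, 1.4]
grip_width: 0.016
grasp_force: 20.0
```

```bash
python3 - <<'E'
from h import *
o=env.get_obs();p,d=env.read_camera("wrist");P=cloud("wrist",d,o);Q=P.reshape(-1,3);C=p.reshape(-1,3)
r=np.hypot(Q[:,0]-.5566,Q[:,1]-.138);m=(Q[:,2]>.085)&(Q[:,2]<.11)&(r<.045)&(C.max(1)>100);print(m.sum(),np.percentile(Q[m,2],[20,50,80]),o["tool_pos"],o["tool_rot"])
m=(C.max(1)<60)&(r<.034)&(Q[:,2]>.11)&(Q[:,2]<.14);print(m.sum(),np.percentile(Q[m,2],[20,50,80,95]))
cv2.imwrite("pics/w2.png",p[:,:,::-1])
E
```

```text
5575 [0.09599554 0.09660596 0.09716039] [0.55746347 0.13831566 0.12058574] [-1.79987305e+02 -2.00503073e-02  6.20102609e+01]
3577 [0.1261105  0.13018618 0.13101495 0.13334268]
```

View pics/w2.png

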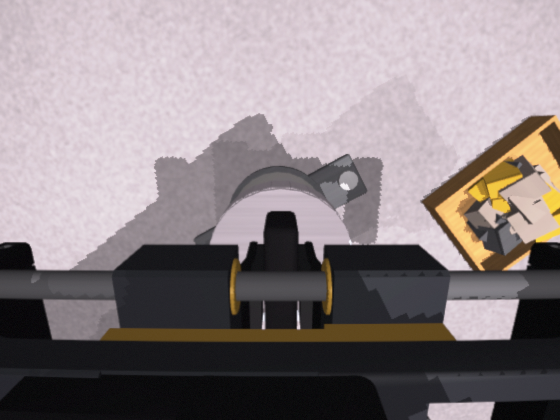

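The lid top now reads 96.6 mm, so the lid has dropped. The picture shows the handle at (281,225), still held in line between the fingers. Next I screw it forward.

jog_arm(motion=[[[0, 0, 0.005, 0, 0, 0.035, 1], [0, 0, 0.01, 0, 0, 0.07, 1], [0, 0, 0.015, 0, 0, 0.105, 1], [0, 0, 0.02, 0, 0, 0.14, 1], [0, 0, 0.02, 0, 0, 0.14, 1]]])

```text
time_s: 6.25
tool_pos: [0.5578, 0.1379, 0.1187]
tool_rot: [180.0, -0.0, 36.8]
force: [-1.4, 1.2, 2.5]
grip_width: 0.0162
grasp_force: 20.0
```

jog_arm(motion=[[[0, 0, 0.005, 0, 0, 0.035, 1], [0, 0, 0.01, 0, 0, 0.07, 1], [0, 0, 0.015, 0, 0, 0.105, 1], [0, 0, 0.019, 0, 0, 0.13, 1], [0, 0, 0.019, 0, 0, 0.13, 1]]])

```text
time_s: 6.75
tool_pos: [0.5582, 0.1373, 0.1168]
tool_rot: [179.9, -0.1, 13.5]
force: [-0.4, -0.8, 2.3]
grip_width: 0.0158
grasp_force: 20.0
```

```bash
python3 -c "
from h import *
o=env.get_obs();print(o['wrist_torque'],o['force'],o['tool_pos'],o['tool_rot'],o['qpos'])"
```

```text
[-0.39547845  0.26654404 -0.09310627] [-0.43710315 -0.75081169  2.26406734] [0.55820671 0.13731383 0.11683447] [ 1.79946127e+02 -7.06128243e-02  1.34900808e+01] [-42.59043612  15.8455438   30.24386079 103.65803989  -8.83686074
  62.77281136 -85.754241  ]
```

jog_arm(motion=[[[0, 0, 0.004, 0, 0, 0.03, 1], [0, 0, 0.008, 0, 0, 0.055, 1], [0, 0, 0.009, 0, 0, 0.066, 1], [0, 0, 0.009, 0, 0, 0.066, 1]]])

```text
time_s: 7.15
tool_pos: [0.5586, 0.1376, 0.116]
tool_rot: [180.0, -0.1, 1.7]
force: [1.4, -1.1, 1.5]
grip_width: 0.0157
grasp_force: 20.0
```

```bash
python3 -c "
from h import *
o=env.get_obs();print(o['wrist_torque'],o['force'],o['tool_pos'],o['tool_rot'])"
```

```text
[-0.3873758  -0.10544822  0.02053739] [ 1.36619554 -1.09069043  1.46065403] [0.5586195  0.13761073 0.11599699] [ 1.79973480e+02 -1.38249543e-01  1.69960046e+00]
```

jog_arm(motion=[[[0, 0, 0.0005, 0, 0, 0.004, 1], [0, 0, 0.0005, 0, 0, 0.004, 1], [0, 0, 0.0005, 0, 0, 0.004, 1]]])

```text
time_s: 7.45
tool_pos: [0.5582, 0.1378, 0.1159]
tool_rot: [180.0, -0.1, 0.9]
force: [1.6, -0.6, 1.6]
grip_width: 0.016
grasp_force: 20.0
```

```bash
python3 -c "
from h import *
o=env.get_obs();print(o['wrist_torque'],o['force'],o['tool_pos'],o['tool_rot'])"
```

```text
[-0.48275393 -0.30243288  0.05813588] [ 1.59760508 -0.58091655  1.58298981] [0.55822247 0.13776821 0.11587761] [ 1.79992848e+02 -8.93115122e-02  8.55839748e-01]
```

jog_arm(motion=[[[0, 0, 0, 0, 0, 0.004, 1], [0, 0, 0, 0, 0, 0.004, 1], [0, 0, 0, 0, 0, 0.004, 1]]])

```text
time_s: 7.75
tool_pos: [0.5578, 0.1379, 0.1158]
tool_rot: [180.0, -0.0, 0.1]
force: [2.0, -1.6, 4.3]
grip_width: 0.0158
grasp_force: 20.0
```

```bash
python3 - <<'E'
from h import *
o=env.get_obs();print(o['wrist_torque'],o['force'],o['tool_pos'],o['tool_rot'])
E
```

```text
[-0.5455995  -0.20030206  0.07585196] [ 1.96273695 -1.5715792   4.25836896] [0.55783604 0.1378794  0.11578092] [ 1.79998683e+02 -3.98977814e-02  8.98091937e-02]
```

jog_arm(motion=[[[0, 0, 0, 0, 0, 0, 0.7], [0, 0, 0, 0, 0, 0, 0.5], [0, 0, 0, 0, 0, 0, 0.4], [0, 0, 0, 0, 0, 0, 0.4]]])

```text
time_s: 8.15
tool_pos: [0.557, 0.1384, 0.1151]
tool_rot: [-180.0, 0.1, 0.1]
force: [0.9, 0.0, 0.0]
grip_width: 0.0402
grasp_force: 0.0
```

jog_arm(motion=[[[0, 0, -0.2, 0, 0, 0, 0.3], [0, 0, -0.5, 0, 0, 0, 0.1], [-0.25, 0, -0.8, 0, 0, 0, 0], [-0.5, 0, -1.0, 0, 0, 0, 0], [-0.5, 0, -1.0, 0, 0, 0, 0]]])

```text
time_s: 8.65
tool_pos: [0.5069, 0.1389, 0.2185]
tool_rot: [-179.8, -0.2, 0.2]
force: [0.4, 1.4, 0.4]
grip_width: 0.0796
grasp_force: 0.0
```

jog_arm(motion=[[[-0.1, 0, -0.35, 0, 0, 0, 0], [-0.1, 0, -0.35, 0, 0, 0, 0], [-0.1, 0, -0.35, 0, 0, 0, 0]]])

```text
time_s: 8.95
tool_pos: [0.4979, 0.1382, 0.2506]
tool_rot: [-180.0, -0.1, 0.1]
force: [-0.4, -0.1, -0.7]
grip_width: 0.0864
grasp_force: 0.0
```

```bash
python3 - <<'E'
from h import *
o=env.get_obs();print(o["time_s"],o["tool_pos"],o["tool_rot"])
p,d=env.read_camera("wrist");cv2.imwrite("pics/w3.png",p[:,:,::-1]);np.savez("w3.npz",d=d,pos=o["tool_pos"],rot=o["tool_rot"])
Q=cloud("wrist",d,o).reshape(-1,3);C=p.reshape(-1,3);r=np.hypot(Q[:,0]-.557,Q[:,1]-.138)
m=(Q[:,2]>.115)&(Q[:,2]<.15)&(C.max(1)<60)&(r<.05);print(m.sum(),np.median(Q[m,2]),rect(Q[m,:2]))
m=(Q[:,2]>.085)&(Q[:,2]<.11)&(r<.05)&(C.max(1)>110);print(np.median(Q[m,2]))
E
```

```text
8.95 [0.49793818 0.13815677 0.25059494] [-1.79952066e+02 -5.39489262e-02  9.95312799e-02]
1175 0.12582043571423773 (array([0.55697241, 0.13768663]), (58.263343811035156, 14.507797241210938), 0.6732497215270996)
0.09192694324175515
```

View pics/w3.png

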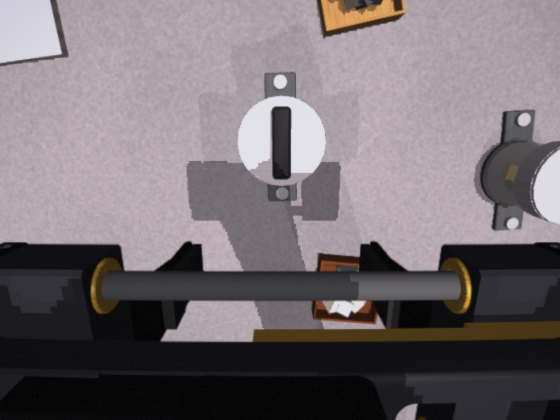

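The picture shows the handle, from (282,108) to (282,178), in line with the foot screws at (280,82) and (282,193) to within about 1°. The lid top reads 92 mm and the handle top 126 mm, so the lid is home. The gripper is clear.

```bash
python3 -c "
from cell import env
print(env.sign_off())"
```

```text
the job is handed in; nothing more can be done
None
```

The lid was turned back until it dropped into the thread, then screwed fully home (handle top at 126 mm, within about 1° of the foot bar), released with the gripper clear, and the job is handed in at about 9 s.

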